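# Flip the stock tags to match the rivet bins

## Task

Each bin on the board has a hinged flip tag in front of it: set the tags so that only the full bins show the disc face up, and the nearly empty bins show the cross face up, each tag lying fully over on its stop. Push the wrong tags over with the fingertips, and leave tags that are already right as they are. Do not lift or shift the bins, or the stone, jar and driver beside the board.

Things in the scene. Friction and masses are not known exactly. Their poses are not given: they have to be found in the camera images.
- board: Plywood board, 260 (x) x 470 (y) x 10 mm, fixed on the bench; origin at the centre of its underside. Its +x points away from the robot, its y along the row. Four bins stand in a row along y, 112 mm apart, centres at x = +70 mm, and straight in front of each a flip tag, hinge line at x = -70 mm. All are square to the board; which bin and which tag has which place varies.
- full_bin_a: Open black plastic bin, 100 (x) x 96 (y) x 55 mm high, standing loose on the board, heaped to the brim with steel rivets (heap up to 70 mm above its foot). Origin at the centre of its underside, on the board's top. Which place in the row it has varies.
- full_bin_b: Open black plastic bin, 100 (x) x 96 (y) x 55 mm high, standing loose on the board, heaped to the brim with steel rivets (heap up to 70 mm above its foot). Origin at the centre of its underside, on the board's top. Which place in the row it has varies.
- empty_bin_a: Open black plastic bin, 100 (x) x 96 (y) x 55 mm high, standing loose on the board, nearly empty: only two rivets lie on its floor. Origin at the centre of its underside, on the board's top. Which place in the row it has varies.
- empty_bin_b: Open black plastic bin, 100 (x) x 96 (y) x 55 mm high, standing loose on the board, nearly empty: only two rivets lie on its floor. Origin at the centre of its underside, on the board's top. Which place in the row it has varies.
- tag_a (a joint): Flip tag A, in front of any of the bins: aluminium plate 88 mm wide, 3 mm thick, turning like a page on a level hinge along board y. 0 = leans away from the bin, to the robot's side, on its stop, cross face up; 2.0 rad = leans to the bin, on its stop, black disc face up; 1.0 = upright. At a stop it is 33 degrees above level. 60 g, hinge almost free: past upright it falls to the stop by itself.
- tag_a_hinge (a point): Middle of the hinge axis of tag A, fixed, 38 mm above the bench (28 mm above the board); axes as the board's. Steel cheeks (tops 44 mm above the bench) stand at both ends, 47 to 54 mm along the row from this point.
- tag_a_edge (a point): Middle of the free edge of tag A: a bead 8 mm thick, 88 mm wide, 52 mm from the hinge axis, turning with the tag (at a stop 44 mm sideways of the hinge, 66 mm above the bench; 42 mm free between bead and bin when leaning to the bin). About 0.3 N lifts it. A level push with an upright finger may bind by friction: lift it from underneath or follow its arc until past upright.
- tag_b (a joint): Flip tag B, in front of any of the bins: aluminium plate 88 mm wide, 3 mm thick, turning like a page on a level hinge along board y. 0 = leans away from the bin, to the robot's side, on its stop, cross face up; 2.0 rad = leans to the bin, on its stop, black disc face up; 1.0 = upright. At a stop it is 33 degrees above level. 60 g, hinge almost free: past upright it falls to the stop by itself.
- tag_b_hinge (a point): Middle of the hinge axis of tag B, fixed, 38 mm above the bench (28 mm above the board); axes as the board's. Steel cheeks (tops 44 mm above the bench) stand at both ends, 47 to 54 mm along the row from this point.
- tag_b_edge (a point): Middle of the free edge of tag B: a bead 8 mm thick, 88 mm wide, 52 mm from the hinge axis, turning with the tag (at a stop 44 mm sideways of the hinge, 66 mm above the bench; 42 mm free between bead and bin when leaning to the bin). About 0.3 N lifts it. A level push with an upright finger may bind by friction: lift it from underneath or follow its arc until past upright.
- tag_c (a joint): Flip tag C, in front of any of the bins: aluminium plate 88 mm wide, 3 mm thick, turning like a page on a level hinge along board y. 0 = leans away from the bin, to the robot's side, on its stop, cross face up; 2.0 rad = leans to the bin, on its stop, black disc face up; 1.0 = upright. At a stop it is 33 degrees above level. 60 g, hinge almost free: past upright it falls to the stop by itself.
- tag_c_hinge (a point): Middle of the hinge axis of tag C, fixed, 38 mm above the bench (28 mm above the board); axes as the board's. Steel cheeks (tops 44 mm above the bench) stand at both ends, 47 to 54 mm along the row from this point.
- tag_c_edge (a point): Middle of the free edge of tag C: a bead 8 mm thick, 88 mm wide, 52 mm from the hinge axis, turning with the tag (at a stop 44 mm sideways of the hinge, 66 mm above the bench; 42 mm free between bead and bin when leaning to the bin). About 0.3 N lifts it. A level push with an upright finger may bind by friction: lift it from underneath or follow its arc until past upright.
- tag_d (a joint): Flip tag D, in front of any of the bins: aluminium plate 88 mm wide, 3 mm thick, turning like a page on a level hinge along board y. 0 = leans away from the bin, to the robot's side, on its stop, cross face up; 2.0 rad = leans to the bin, on its stop, black disc face up; 1.0 = upright. At a stop it is 33 degrees above level. 60 g, hinge almost free: past upright it falls to the stop by itself.
- tag_d_hinge (a point): Middle of the hinge axis of tag D, fixed, 38 mm above the bench (28 mm above the board); axes as the board's. Steel cheeks (tops 44 mm above the bench) stand at both ends, 47 to 54 mm along the row from this point.
- tag_d_edge (a point): Middle of the free edge of tag D: a bead 8 mm thick, 88 mm wide, 52 mm from the hinge axis, turning with the tag (at a stop 44 mm sideways of the hinge, 66 mm above the bench; 42 mm free between bead and bin when leaning to the bin). About 0.3 N lifts it. A level push with an upright finger may bind by friction: lift it from underneath or follow its arc until past upright.
- stone: Bystander: loose rounded grey stone, 94 mm across, 72 mm high, beside the board; origin at the centre of its underside.
- jar: Bystander: loose closed jar, 56 mm across, 75 mm high, beside the board; origin at the centre of its underside.
- chisel: Bystander: loose wooden-handled driver, 190 mm long, lying along its x on the bench between robot and board; origin on the bench under its middle.
There are look-alikes about, which are no part of the job. Leave any blue, green or yellow look-alike of the empty_bin_a alone.

How it is judged:
At the end, for the whole second after the job is handed in: The tag in front of each full bin lies towards its bin, disc up (joint above 1.85 rad), the tag in front of each nearly empty bin lies away from it, cross up (joint below 0.15 rad); bins, stone, jar and driver are within 15 mm of where they started ((((horizontal distance between tag_a_hinge and full_bin_a below 0.158 m or horizontal distance between tag_a_hinge and full_bin_b below 0.158 m) and value of joint tag_a above 1.85 rad) or ((horizontal distance between tag_a_hinge and empty_bin_a below 0.158 m or horizontal distance between tag_a_hinge and empty_bin_b below 0.158 m) and value of joint tag_a below 0.15 rad)) and (((horizontal distance between tag_b_hinge and full_bin_a below 0.158 m or horizontal distance between tag_b_hinge and full_bin_b below 0.158 m) and value of joint tag_b above 1.85 rad) or ((horizontal distance between tag_b_hinge and empty_bin_a below 0.158 m or horizontal distance between tag_b_hinge and empty_bin_b below 0.158 m) and value of joint tag_b below 0.15 rad)) and (((horizontal distance between tag_c_hinge and full_bin_a below 0.158 m or horizontal distance between tag_c_hinge and full_bin_b below 0.158 m) and value of joint tag_c above 1.85 rad) or ((horizontal distance between tag_c_hinge and empty_bin_a below 0.158 m or horizontal distance between tag_c_hinge and empty_bin_b below 0.158 m) and value of joint tag_c below 0.15 rad)) and (((horizontal distance between tag_d_hinge and full_bin_a below 0.158 m or horizontal distance between tag_d_hinge and full_bin_b below 0.158 m) and value of joint tag_d above 1.85 rad) or ((horizontal distance between tag_d_hinge and empty_bin_a below 0.158 m or horizontal distance between tag_d_hinge and empty_bin_b below 0.158 m) and value of joint tag_d below 0.15 rad)) and distance of each of full_bin_a, full_bin_b, empty_bin_a, empty_bin_b, stone, jar, chisel from where it was at the start of the episode below 0.015 m); the robot touches nothing.
It fails at once if a tag that was already right is turned over (past upright) (((horizontal distance between tag_a_hinge and empty_bin_a below 0.158 m or horizontal distance between tag_a_hinge and empty_bin_b below 0.158 m) and value of joint tag_a above 1 rad) or ((horizontal distance between tag_b_hinge and empty_bin_a below 0.158 m or horizontal distance between tag_b_hinge and empty_bin_b below 0.158 m) and value of joint tag_b above 1 rad) or ((horizontal distance between tag_c_hinge and empty_bin_a below 0.158 m or horizontal distance between tag_c_hinge and empty_bin_b below 0.158 m) and value of joint tag_c above 1 rad) or ((horizontal distance between tag_d_hinge and full_bin_a below 0.158 m or horizontal distance between tag_d_hinge and full_bin_b below 0.158 m) and value of joint tag_d below 1 rad)).
It fails at once if a bin, the stone, the jar or the driver is shifted or lifted by more than 15 mm (distance of any of full_bin_a, full_bin_b, empty_bin_a, empty_bin_b, stone, jar, chisel from where it was at the start of the episode above 0.015 m).
It also fails if it takes over 64 s, if anything falls off the work surface, if the arm or the gripper's body presses on something with over 40 N, if the wrist force passes 120 N, or if a joint passes its speed limit or range.

## Robot

A 7-joint arm with a two-finger parallel gripper is mounted at the origin on the work surface. World frame = base frame: x ahead of the robot, y to its left, z up, the work surface at z = 0. Lengths are in m, angles in rad, forces in N, time in s.
With the tool pointing down it reaches from about 0.425 to 0.925 m from the base axis. Payload 6.8 kg.
Tool frame: the origin (TCP) lies midway between the tips of the shut fingers; the grasp point (between the pads) lies 19 mm behind it; y points along the fingers, z is the direction in which the jaws open and shut, and the axes are right-handed (so a half turn about y gives the same grasp; the last joint's range is limited). The gripper opens to 85 mm and grips with 20 to 120 N. Pads are 22 mm wide; open, the fingers measure 114 mm over their backs; the gripper's body (76 mm by 85 mm) begins 54 mm behind the grasp point. The pads swing forward as they close: fully open they stand 13 mm farther back than shut.
Start: joints at [-1.32, 0.477, 0.022, 1.555, -0.011, 1.109, -0.083], TCP at [0.237, 0.632, 0.231] pointing down, gripper open.
Joint ranges: [-2.96, 2.96], [-0.34, 2.1], [-1.41, 1.46], [0.24, 2.44], [-1.37, 4.51], [0.17, 1.92], [-2.96, 2.96]. Speed limits (rad/s): [2.39, 2.39, 3.14, 3.14, 3.14, 3.14, 3.14].

## Interface

Orientations are given as a rotation vector (axis times angle).
In Python, from bench import r gives the robot as it stands.
- The arm moves only by the tool send_rows, never from a script. Its argument "rows" is text: rows parted by semicolons, each of 6 numbers parted by spaces: the shift along the world's x, y, z in m, then the turn, a rotation vector about the world's x, y, z in rad. A call has 1 to 20 rows; each row shifts and turns the commanded pose from where the row before left it; what a row does not reach is not made up. A row lasts 1/10 s, in which the tool goes at most 50 mm and 8.59 degrees, less where a joint would pass 70% of its speed; a pose out of reach is approached as far as the arm can. A call is refused whole if a number of a shift passes 0.05 or a number of a turn 0.15, either way. A call with a gripper value outside its range is refused whole. "grip" is the finger opening in m, from 0 to 0.0854, set as the call begins (left out, the last holds). The fingers move at their own pace and stop on an object; "grip_force" is the grip in N (left out, the last holds). Time passes only in rows, so rows that do not move let the fingers close. It gives the time, the measured TCP pose, the force and the opening at its end, in the units of the state.
- r.get_obs(): the state, without advancing time (a new reading comes with each control period).
- r.grab_frame(name): name is "scene" or "top"; returns a dict with "pixels" (480x640x3 uint8, red, green, blue), "intrinsics" (3x3 intrinsics, pixels), "position" and "orientation" of the camera in the world. Camera axes: x right, y up, looking along -z (the intrinsics and any distortion apply to the point x, -y, -z); pixel columns grow to the right and rows downward; lengths in m; the calibration is good to about 2 mm. A picture is of the moment at which its call begins. There is no depth.
- r.hand_in(): hands the job in, once; it reports no verdict.
The state is a dict: "clock": time; "joints": joint angles; "qvel": joint speeds; "tau": joint torques, N m; "tcp_pos": TCP position; "orientation": TCP orientation; "contact_force": force on the tool from outside, world axes, zero at the start; "moment": the same for the moment, N m; "grip_width": finger opening in m.
Only numpy, scipy, OpenCV 4.12 (cv2) and the standard library are available. Lean on these libraries where they do the work, as an engineer would, in place of code of your own. Each camera call takes 0.05 s, during which the arm holds its last target.

## Working session

There is one attempt and no reset: what is moved stays moved. The work goes in short steps, Python scripts to look and compute and a tool call to move; the robot and the scene stay as the last step left them, time stands still between calls to the robot, and variables do not carry over. Pictures are saved under pics/ and viewed, and the job is handed in when it is done.

Besides the shell and the picture viewer there is one more tool, called as a command line: name --argument value ..., lists and objects as JSON in quotes. send_rows: Moves the arm, as the interface text tells. Its arguments: {"type":"object","properties":{"rows":{"type":"string"},"grip":{"type":"number"},"grip_force":{"type":"number"}},"required":["rows"]}

```bash
mkdir -p pics
cat > h.py <<'E'
import numpy as np, cv2
from bench import r
from scipy.spatial.transform import Rotation as R
def grab(n,fn):
    f=r.grab_frame(n); cv2.imwrite('pics/'+fn,f['pixels'][:,:,::-1]); 
    np.save('pics/'+fn+'.npy',{k:f[k] for k in f},allow_pickle=True); return f
def load(fn): return np.load('pics/'+fn+'.npy',allow_pickle=True).item()
def rot(f):
    o=np.array(f['orientation'],float); return o if o.shape==(3,3) else R.from_rotvec(o).as_matrix()
def plane(f,u,v,z):
    d=np.linalg.inv(f['intrinsics'])@[u,v,1]; d=rot(f)@[d[0],-d[1],-d[2]]; p=np.array(f['position'])
    return p+d*(z-p[2])/d[2]
def proj(f,P):
    c=rot(f).T@(np.array(P)-f['position']); q=f['intrinsics']@[c[0],-c[1],-c[2]]; return q[:2]/q[2]
E
python3 - <<'E'
from h import *
for n in('scene','top'):
    f=grab(n,n+'0.png'); print(f.keys(),f['position'],f['orientation'],f['intrinsics'])
print(r.get_obs())
E
```

```text
dict_keys(['pixels', 'intrinsics', 'position', 'orientation']) [1.3072778  0.6522847  1.01145109] [0.43273216 0.84150573 2.03113066] [[562.53123537   0.         314.12814716]
 [  0.         562.53123537 243.4402532 ]
 [  0.           0.           1.        ]]
dict_keys(['pixels', 'intrinsics', 'position', 'orientation']) [0.44593487 0.11724063 1.51479065] [ 0.04329238 -0.05117099 -1.54404091] [[556.10353539   0.         320.58801442]
 [  0.         556.10353539 237.07413739]
 [  0.           0.           1.        ]]
{'clock': 0.1, 'joints': array([-1.32009964,  0.47768894,  0.02237236,  1.55636814, -0.01149882,
        1.10931088, -0.08315271]), 'qvel': array([ 0.00098875, -0.00226529, -0.00016653, -0.00242354, -0.00057067,
       -0.00054835, -0.00041736]), 'tau': array([ 4.38737581e-03, -5.97753775e+01,  1.61387376e+00, -2.81953239e+01,
        1.28676061e-02,  4.97130502e-03,  1.29593752e-05]), 'tcp_pos': array([0.23686252, 0.63149524, 0.23043607]), 'orientation': array([-1.55403722,  0.28176136, -0.28150695]), 'contact_force': array([-0.27655702, -0.15585147,  0.16175241]), 'moment': array([-0.01635134, -0.02212232,  0.00026169]), 'grip_width': 0.08550371703333214}
```

View pics/scene0.png

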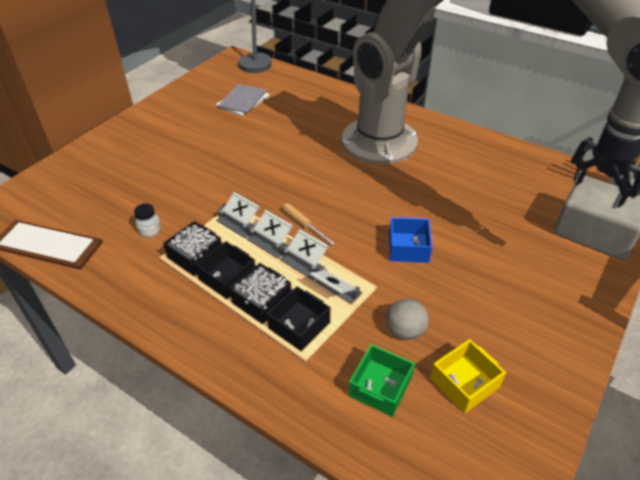

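View pics/top0.png

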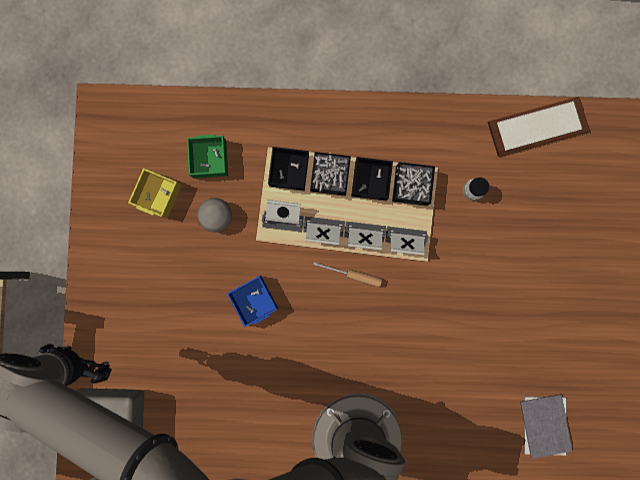

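The top view shows, left to right: an empty bin with its disc tag at (283,212), a full bin with its cross tag at (323,233), an empty bin with its cross tag at (366,237), and a full bin with its cross tag at (407,242). The driver lies at (350,275). The stone is at (215,215), the jar at (477,188), and the blue, green and yellow bins are look-alikes.

Run:
```python
from h import *
f=load('top0.png'); im=f['pixels']
c=im[135:300,245:450]; cv2.imwrite('pics/crop0.png',cv2.resize(c,None,fx=3.6,fy=3.6,interpolation=cv2.INTER_CUBIC)[:,:,::-1])
hsv=cv2.cvtColor(im,cv2.COLOR_RGB2HSV)
m=((hsv[:,:,2]>170)&(hsv[:,:,0]>12)&(hsv[:,:,0]<32)&(hsv[:,:,1]>60)&(hsv[:,:,1]<150)).astype(np.uint8)
m[:130]=0;m[270:]=0;m[:,:245]=0;m[:,450:]=0
pts=np.argwhere(m)[:,::-1]
h=cv2.convexHull(pts.astype(np.int32)); rc=cv2.approxPolyDP(h,6,True)[:,0]
print(len(pts),rc.tolist())
for p in rc: print(p,plane(f,*p,0.010))
b=cv2.minAreaRect(np.array([plane(f,*p,0.01)[:2] for p in h[:,0]],np.float32)); print(b)
g=im.mean(2)
```

```text
4597 [[437, 168], [427, 260], [256, 239], [268, 147]]
[437 168] [ 0.73454682 -0.20247083  0.01      ]
[427 260] [ 0.48240904 -0.17875403  0.01      ]
[256 239] [0.52711116 0.28559434 0.01      ]
[268 147] [0.77997749 0.26112744 0.01      ]
((0.6305272579193115, 0.04201143980026245), (0.4679276943206787, 0.25914397835731506), 84.56832885742188)
```

View pics/crop0.png

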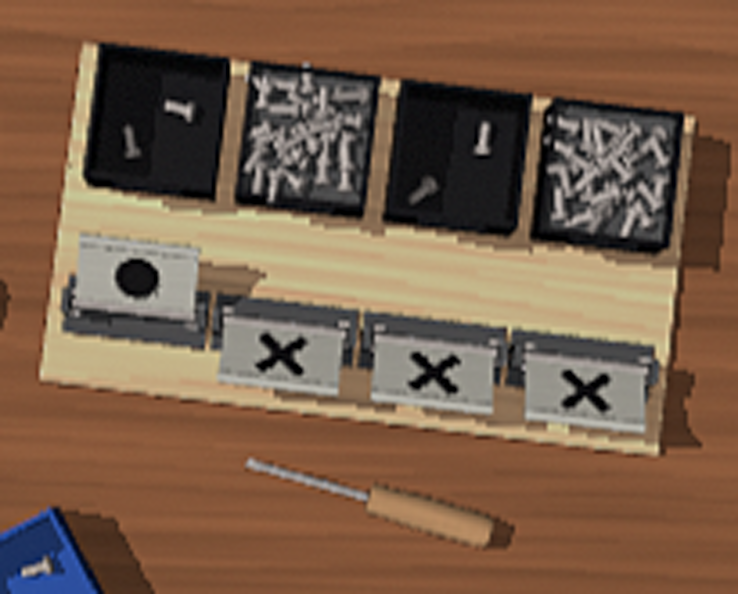

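```bash
cat >> h.py <<'E'
C=np.array([0.6305,0.0420]); a=np.deg2rad(84.57-90)
BX=np.array([np.cos(a),np.sin(a)]); BY=np.array([-np.sin(a),np.cos(a)])
def W(x,y,z): return np.r_[C+BX*x+BY*y,z]
E
python3 - <<'E'
from h import *
o=r.get_obs(); M=R.from_rotvec(o['orientation']).as_matrix(); print(M.round(3))
im={n:load(n+'0.png')['pixels'].copy() for n in('top','scene')}
for i,y in enumerate((.168,.056,-.056,-.168)):
    s=1 if i==0 else -1
    for n in im:
        f=load(n+'0.png')
        for P in (W(-.07,y-.05,.038),W(-.07,y+.05,.038),W(-.07+s*.044,y-.044,.066),W(-.07+s*.044,y+.044,.066),W(.02,y-.048,.065),W(.02,y+.048,.065)):
            u=proj(f,P); cv2.circle(im[n],tuple(int(round(v*8)) for v in u),8,(255,0,0),-1,shift=3)
    print(i+1,'hinge',W(-.07,y,.038).round(3),'edge',W(-.07+s*.044,y,.066).round(3))
cv2.imwrite('pics/ov.png',np.vstack([cv2.resize(im['top'][135:270,245:450],(600,395)),])[:,:,::-1])
cv2.imwrite('pics/ov2.png',cv2.resize(im['scene'][180:360,150:390],(800,600))[:,:,::-1])
f=load('top0.png')
for u in((313,264),(345,273),(383,284)): print(plane(f,*u,.01).round(3))
E
```

```text
[[ 0.936 -0.     0.351]
 [-0.351 -0.002  0.936]
 [ 0.    -1.    -0.002]]
1 hinge [0.577 0.216 0.038] edge [0.621 0.212 0.066]
2 hinge [0.566 0.104 0.038] edge [0.522 0.109 0.066]
3 hinge [ 0.556 -0.007  0.038] edge [ 0.512 -0.003  0.066]
4 hinge [ 0.545 -0.119  0.038] edge [ 0.501 -0.114  0.066]
[0.464 0.129 0.01 ]
[0.442 0.042 0.01 ]
[ 0.415 -0.061  0.01 ]
```

View pics/ov.png

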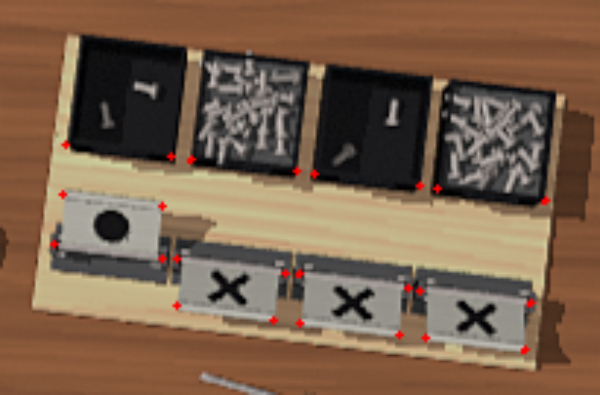

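View pics/ov2.png

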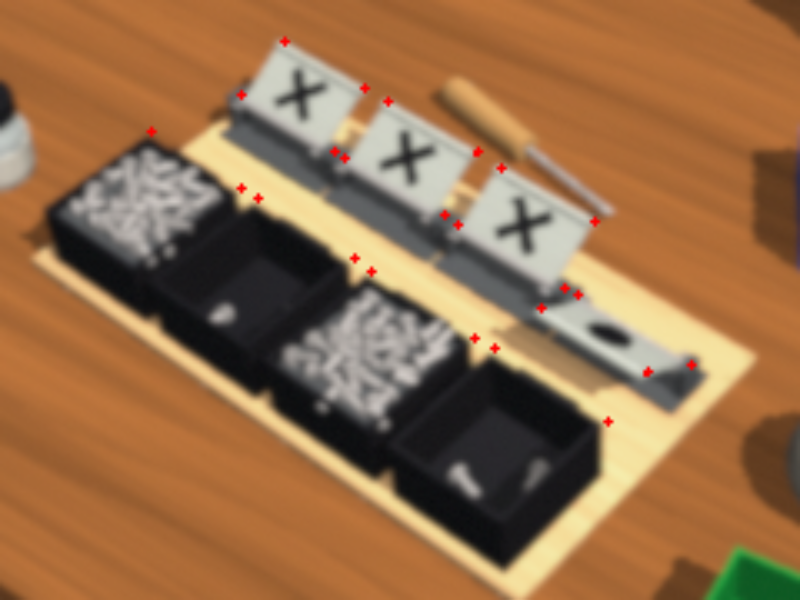

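Choice: flip tag 1 (leftmost, disc to cross), tag 2 and tag 4 (both cross to disc), and leave tag 3. The board measured 468 x 259 mm, which matches its given size, and the projected points land on the tags.

send_rows --rows "0.02 -0.021 0 0 0 0.0132;0.02 -0.021 0 0 0 0.0132;0.02 -0.021 0 0 0 0.0132;0.02 -0.021 0 0 0 0.0132;0.02 -0.021 0 0 0 0.0132;0.02 -0.021 0 0 0 0.0132;0.02 -0.021 0 0 0 0.0132;0.02 -0.021 0 0 0 0.0132;0.02 -0.021 0 0 0 0.0132;0.02 -0.021 0 0 0 0.0132;0.02 -0.021 0 0 0 0.0132;0.02 -0.021 0 0 0 0.0132;0.02 -0.021 0 0 0 0.0132;0.02 -0.021 0 0 0 0.0132;0.02 -0.021 0 0 0 0.0132;0.02 -0.021 0 0 0 0.0132;0.02 -0.021 0 0 0 0.0132;0.02 -0.021 0 0 0 0.0132;0.02 -0.021 0 0 0 0.0132;0.02 -0.021 0 0 0 0.0132" --grip 0 --grip_force 40

```text
clock: 2.1
tcp_pos: [0.6374, 0.211, 0.2308]
orientation: [-1.57, 0.075, -0.073]
contact_force: [-0.1, -0.9, 0.0]
grip_width: 0.0001
```

send_rows --rows "0.003 0 -0.02 0 0 0;0.003 0 -0.02 0 0 0;0.002 0 -0.02 0 0 0;0 0 -0.02 0 0 0;0 0 -0.02 0 0 0;0 0 -0.02 0 0 0;0 0 -0.005 0 0 0;0 0 0 0 0 0"

```text
clock: 2.9
tcp_pos: [0.6443, 0.2118, 0.1053]
orientation: [-1.57, 0.076, -0.073]
contact_force: [0.1, -1.3, 0.4]
grip_width: 0.0
```

Run:
```python
from h import *
o=r.get_obs(); print(o['tcp_pos'],R.from_rotvec(o['orientation']).as_matrix().round(3))
f=grab('scene','s1.png'); g=grab('top','t1.png')
a=cv2.resize(f['pixels'][180:360,150:390],(560,420));b=cv2.resize(g['pixels'][135:255,250:330],(280,420))
cv2.imwrite('pics/v1.png',np.hstack([a,b])[:,:800,::-1])
```

```text
[0.64429402 0.21178166 0.1052982 ] [[ 0.996 -0.002  0.095]
 [-0.095 -0.001  0.996]
 [-0.002 -1.    -0.001]]
```

View pics/v1.png

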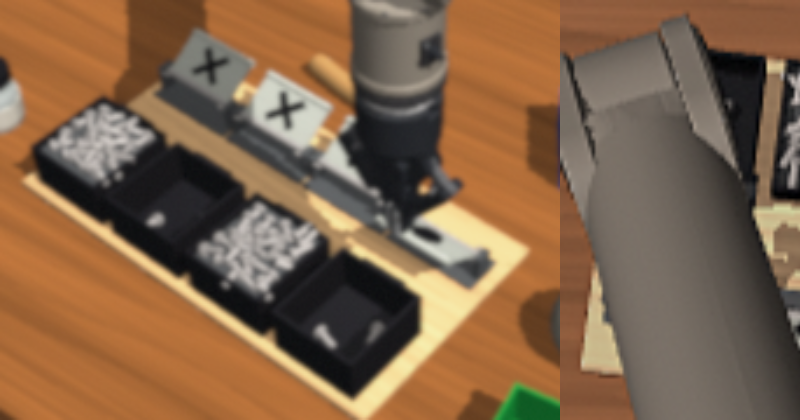

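send_rows --rows "0 0 0 0.004 0.044 0;0 0 0 0.004 0.044 0;0 0 0 0.004 0.044 0;0 0 0 0.004 0.044 0;0 0 -0.01 0 0 0;0 0 -0.01 0 0 0;0 0 -0.01 0 0 0;0 0 -0.01 0 0 0;0 0 -0.01 0 0 0;0 0 -0.004 0 0 0;0 0 0 0 0 0"

```text
clock: 4.1
tcp_pos: [0.6444, 0.2119, 0.0514]
orientation: [-1.558, 0.214, 0.065]
contact_force: [0.0, -0.5, 0.1]
grip_width: -0.0001
```

Run:
```python
from h import *
f=grab('scene','s2.png')
cv2.imwrite('pics/v2.png',cv2.resize(f['pixels'][180:360,200:390],(700,660))[:600,:,::-1])
```

```text
(no output)
```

View pics/v2.png

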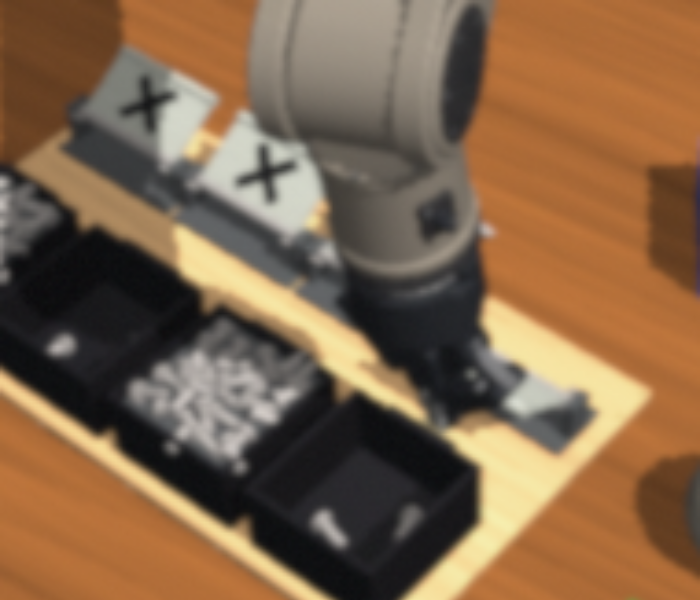

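send_rows --rows "-0.004 0.0004 0 0 0 0;-0.004 0.0004 0 0 0 0;-0.004 0.0004 0 0 0 0;-0.0034 0.0003 0.0043 0 0 0;-0.0034 0.0003 0.0042 0 0 0;-0.0054 0.0005 0.0041 0 0 0;-0.0054 0.0005 0.0041 0 0 0;-0.006 0.0006 0.0026 0 0 0;-0.0065 0.0006 0.0026 0 0 0;-0.0068 0.0006 0.001 0 0 0;-0.0068 0.0006 0.001 0 0 0;-0.0068 0.0006 0 0 0 0;-0.0068 0.0006 0 0 0 0;-0.006 0.0006 0 0 0 0;0 0 0 0 0 0"

```text
clock: 5.65
tcp_pos: [0.5687, 0.2193, 0.0761]
orientation: [-1.557, 0.213, 0.066]
contact_force: [-0.9, -0.4, 0.1]
grip_width: 0.0003
```

Run:
```python
from h import *
f=grab('scene','s3.png')
cv2.imwrite('pics/v3.png',cv2.resize(f['pixels'][180:360,200:390],(700,660))[:600,:,::-1])
```

```text
(no output)
```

View pics/v3.png

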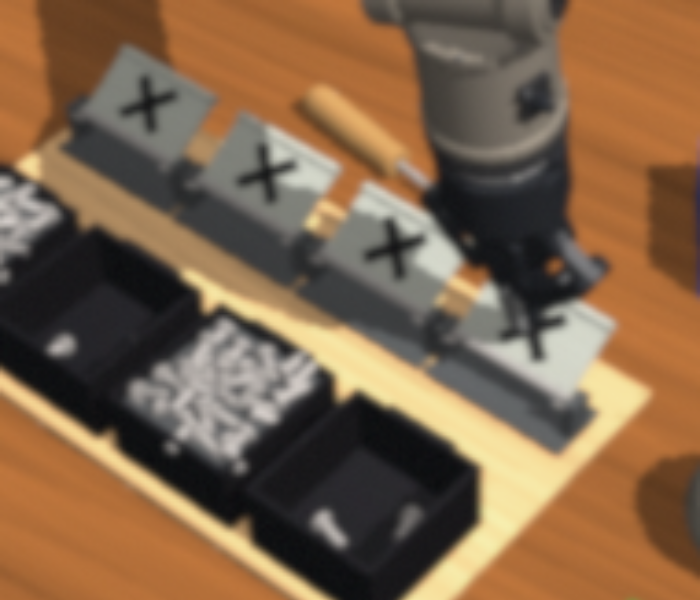

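Tag 1 now shows its cross and tags 2 to 4 are unchanged. Next is tag 2, from the robot side.

send_rows --rows "0 0 0.018 0 0 0;0 0 0.018 0 0 0;0 0 0.018 0 0 0;0 0 0.018 0 0 0;0 0 0.018 0 0 0;-0.0088 -0.0136 0 -0.0069 -0.0727 0;-0.0088 -0.0136 0 -0.0069 -0.0727 0;-0.0088 -0.0136 0 -0.0069 -0.0727 0;-0.0088 -0.0136 0 -0.0069 -0.0727 0;-0.0088 -0.0136 0 -0.0069 -0.0727 0;-0.0088 -0.0136 0 -0.0069 -0.0727 0;-0.0088 -0.0136 0 0 0 0;-0.0088 -0.0136 0 0 0 0;0 0 -0.02 0 0 0;0 0 -0.02 0 0 0;0 0 -0.02 0 0 0;0 0 0 0 0 0"

```text
clock: 7.4
tcp_pos: [0.4987, 0.1089, 0.1044]
orientation: [-1.576, -0.127, -0.277]
contact_force: [-0.2, -0.0, 0.3]
grip_width: 0.0002
```

Run:
```python
from h import *
o=r.get_obs(); print(o['tcp_pos'],R.from_rotvec(o['orientation']).as_matrix().round(3),o['joints'])
f=grab('scene','s4.png')
cv2.imwrite('pics/v4.png',cv2.resize(f['pixels'][180:360,200:390],(700,660))[:600,:,::-1])
```

```text
[0.49872718 0.1089172  0.10437081] [[ 0.963  0.253  0.096]
 [-0.092 -0.028  0.995]
 [ 0.255 -0.967 -0.003]] [-0.5935028   0.29201576  0.20009136  2.24698825  0.1822204   0.3892335
  0.90557133]
```

View pics/v4.png

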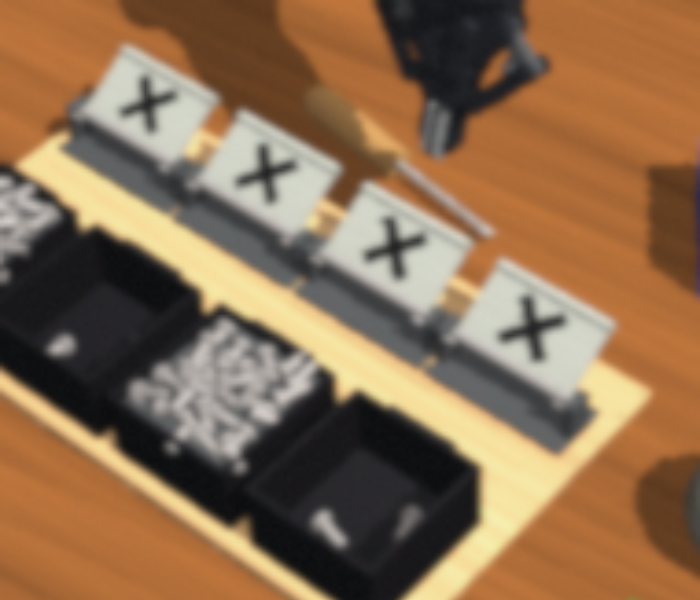

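send_rows --rows "0 0.0005 -0.01 0 0 0;0 0.0005 -0.01 0 0 0;0 0 -0.01 0 0 0;0 0 -0.01 0 0 0;0 0 -0.01 0 0 0;0 0 -0.004 0 0 0;0 0 0 0 0 0"

```text
clock: 8.15
tcp_pos: [0.4988, 0.111, 0.0513]
orientation: [-1.574, -0.13, -0.278]
contact_force: [-0.2, -0.2, -1.4]
grip_width: -0.0003
```

Run:
```python
from h import *
o=r.get_obs(); print(o['tcp_pos'],R.from_rotvec(o['orientation']).as_matrix()[:,1].round(3),o['joints'])
f=grab('scene','s5.png')
cv2.imwrite('pics/v5.png',cv2.resize(f['pixels'][180:360,200:390],(700,660))[:600,:,::-1])
```

```text
[0.49881709 0.11104377 0.05134817] [ 0.256 -0.026 -0.966] [-0.59940466  0.40473503  0.2071282   2.27664174  0.19342362  0.24566808
  0.87583788]
```

View pics/v5.png

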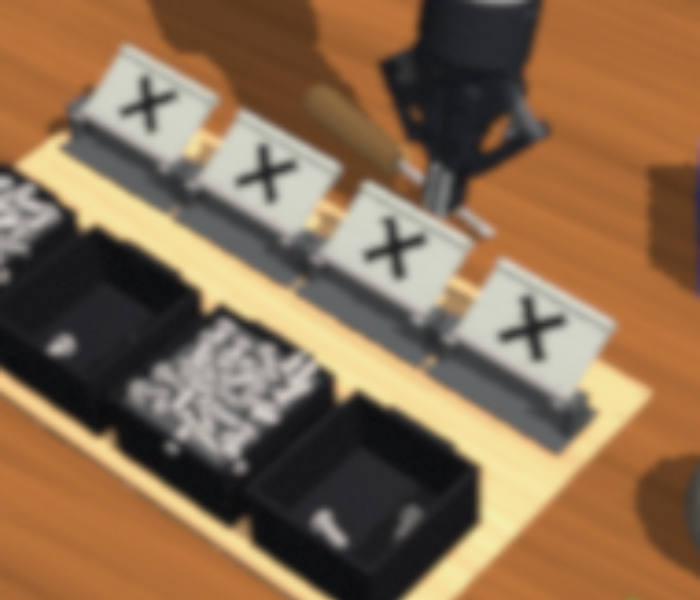

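send_rows --rows "0.004 -0.0004 0 0 0 0;0.004 -0.0004 0 0 0 0;0.004 -0.0004 0 0 0 0;0.002 -0.0002 0.001 0 0 0;0.0034 -0.0003 0.0043 0 0 0;0.0034 -0.0003 0.0042 0 0 0;0.0054 -0.0005 0.0041 0 0 0;0.0054 -0.0005 0.0041 0 0 0;0.006 -0.0006 0.0026 0 0 0;0.0065 -0.0006 0.0026 0 0 0;0.0068 -0.0006 0.001 0 0 0;0.0068 -0.0006 0.001 0 0 0;0.0068 -0.0006 0 0 0 0;0.0068 -0.0006 0 0 0 0;0.006 -0.0006 0 0 0 0;0 0 0 0 0 0"

```text
clock: 9.8
tcp_pos: [0.5775, 0.1039, 0.0771]
orientation: [-1.573, -0.131, -0.28]
contact_force: [0.9, 0.3, -0.7]
grip_width: -0.0
```

Run:
```python
from h import *
f=grab('scene','s6.png')
cv2.imwrite('pics/v6.png',cv2.resize(f['pixels'][180:360,200:390],(700,660))[:600,:,::-1])
```

```text
(no output)
```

View pics/v6.png

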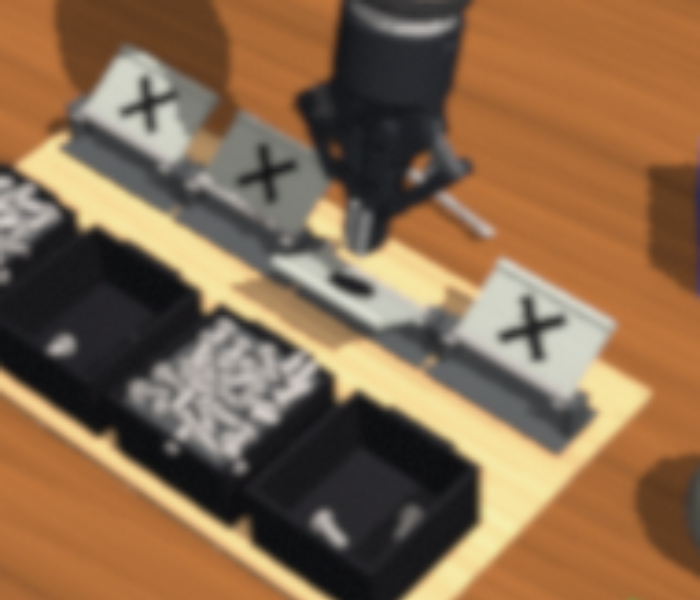

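Tag 2 now shows its disc. Next is tag 4.

send_rows --rows "0 0 0.018 0 0 0;0 0 0.018 0 0 0;0 0 0.018 0 0 0;0 0 0.018 0 0 0;0 0 0.018 0 0 0;-0.0085 -0.018 0 0.0057 0.0597 0;-0.0085 -0.018 0 0.0057 0.0597 0;-0.0085 -0.018 0 0 0 0;-0.0085 -0.018 0 0 0 0;-0.0085 -0.018 0 0 0 0;-0.0085 -0.018 0 0 0 0;-0.0085 -0.018 0 0 0 0;-0.0085 -0.018 0 0 0 0;-0.0085 -0.018 0 0 0 0;-0.0085 -0.018 0 0 0 0;-0.0085 -0.018 0 0 0 0;-0.0085 -0.018 0 0 0 0;0 0 -0.03 0 0 0;0 0 -0.03 0 0 0;0 0 0 0 0 0"

```text
clock: 11.85
tcp_pos: [0.4714, -0.1115, 0.1041]
orientation: [-1.574, -0.031, -0.18]
contact_force: [-0.6, 0.0, 0.9]
grip_width: 0.0002
```

Run:
```python
from h import *
o=r.get_obs(); print(o['tcp_pos'],R.from_rotvec(o['orientation']).as_matrix().round(3),o['joints'])
f=grab('scene','s7.png')
cv2.imwrite('pics/v7.png',cv2.resize(f['pixels'][150:330,180:370],(700,660))[:600,:,::-1])
```

```text
[ 0.47144287 -0.11153409  0.10413608] [[ 0.987  0.133  0.095]
 [-0.094 -0.013  0.995]
 [ 0.134 -0.991 -0.001]] [-0.01646792  0.28783239  0.13928627  2.21958619 -0.08589662  0.50389551
  1.66286993]
```

View pics/v7.png

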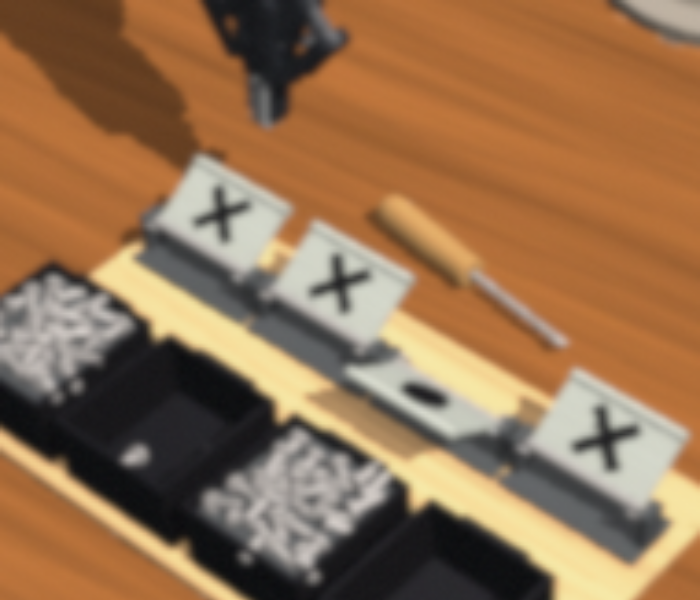

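send_rows --rows "0 0 -0.01 0 0 0;0 0 -0.01 0 0 0;0 0 -0.01 0 0 0;0 0 -0.01 0 0 0;0 0 -0.01 0 0 0;0 0 -0.004 0 0 0;0 0 0 0 0 0"

```text
clock: 12.6
tcp_pos: [0.4741, -0.112, 0.0523]
orientation: [-1.574, -0.035, -0.184]
contact_force: [-0.8, -0.4, 0.1]
grip_width: -0.0004
```

Run:
```python
from h import *
f=grab('scene','s8.png')
cv2.imwrite('pics/v8.png',cv2.resize(f['pixels'][150:330,180:370],(700,660))[:600,:,::-1])
```

```text
(no output)
```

View pics/v8.png

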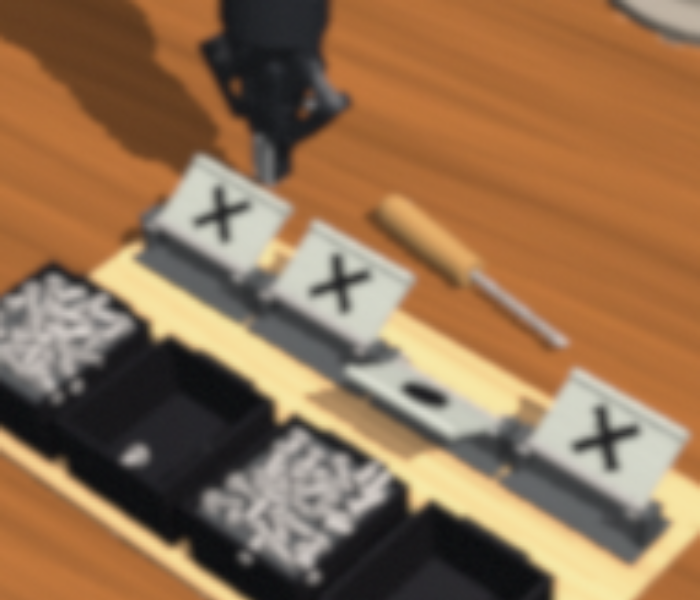

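send_rows --rows "0.005 -0.0005 0 0 0 0;0.005 -0.0005 0 0 0 0;0.004 -0.0004 0 0 0 0;0.002 -0.0002 0.001 0 0 0;0.0034 -0.0003 0.0043 0 0 0;0.0034 -0.0003 0.0042 0 0 0;0.0054 -0.0005 0.0041 0 0 0;0.0054 -0.0005 0.0041 0 0 0;0.006 -0.0006 0.0026 0 0 0;0.0065 -0.0006 0.0026 0 0 0;0.0068 -0.0006 0.001 0 0 0;0.0068 -0.0006 0.001 0 0 0;0.0068 -0.0006 0 0 0 0;0.0068 -0.0006 0 0 0 0;0.006 -0.0006 0 0 0 0;0 0 0 0 0 0"

```text
clock: 14.25
tcp_pos: [0.5549, -0.1194, 0.078]
orientation: [-1.574, -0.037, -0.186]
contact_force: [0.5, 0.5, 0.2]
grip_width: -0.0004
```

Run:
```python
from h import *
f=grab('scene','s9.png')
cv2.imwrite('pics/v9.png',cv2.resize(f['pixels'][150:330,180:370],(700,660))[:600,:,::-1])
```

```text
(no output)
```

View pics/v9.png

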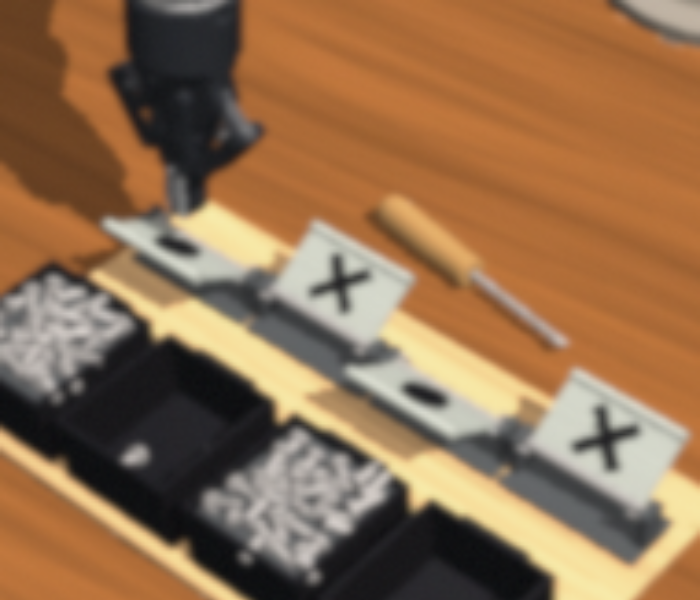

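Tag 4 now shows its disc, so all four are right. I'll lift clear for a final check.

send_rows --rows "0 0 0.02 0 0 0;0 0 0.02 0 0 0;0 0 0.02 0 0 0;0 0 0.02 0 0 0;0 0 0.02 0 0 0;0 0 0.02 0 0 0;0 -0.03 0.01 0 0 0;0 -0.03 0 0 0 0;0 -0.03 0 0 0 0;0 -0.03 0 0 0 0;0 -0.03 0 0 0 0;0 -0.03 0 0 0 0;0 0 0 0 0 0;0 0 0 0 0 0"

```text
clock: 15.7
tcp_pos: [0.5532, -0.2998, 0.2076]
orientation: [-1.574, -0.034, -0.186]
contact_force: [0.7, -0.1, 0.5]
grip_width: 0.0001
```

Run:
```python
from h import *
f=grab('scene','s10.png'); g=grab('top','t10.png')
a=cv2.resize(f['pixels'][150:370,120:440],(800,550)); cv2.imwrite('pics/v10.png',a[:,:,::-1])
cv2.imwrite('pics/v10t.png',cv2.resize(g['pixels'][130:310,180:500],(800,450))[:,:,::-1])
for n,A,B in(('scene',load('scene0.png'),f),('top',load('top0.png'),g)):
    d=np.abs(A['pixels'].astype(int)-B['pixels']).max(2); cv2.imwrite(f'pics/d_{n}.png',np.clip(d*2,0,255).astype(np.uint8))
```

```text
(no output)
```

View pics/v10.png

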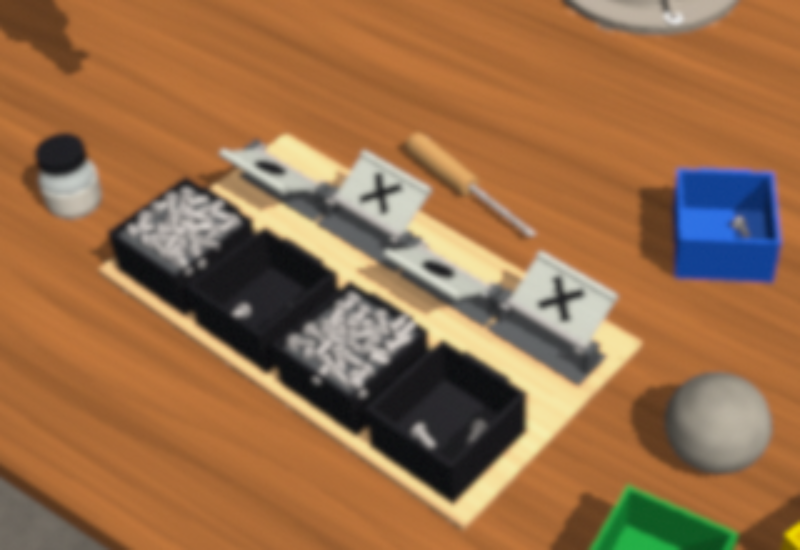

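View pics/d_top.png

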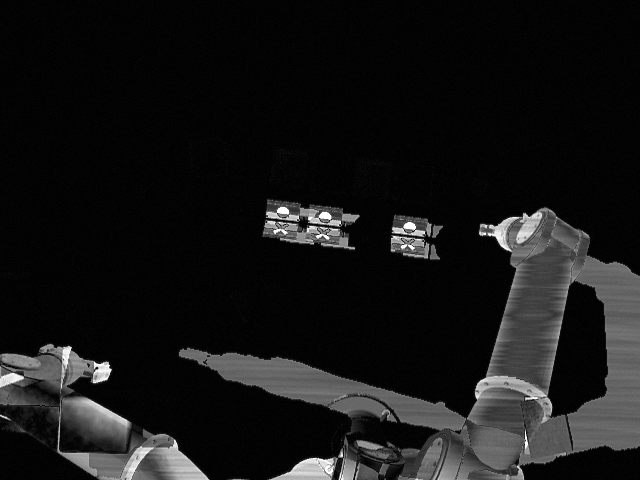

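View pics/d_scene.png

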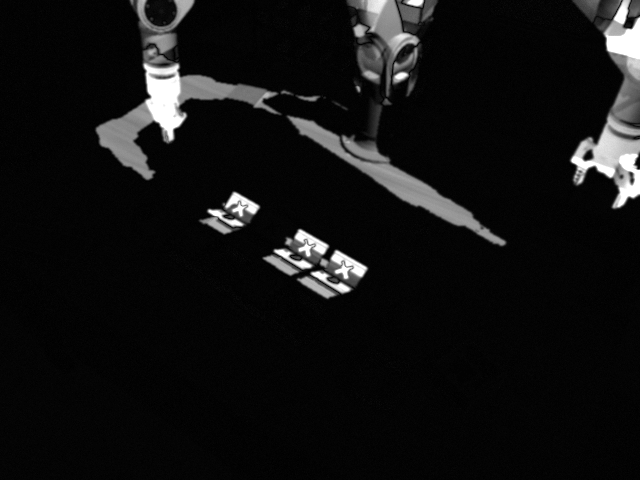

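Apart from the robot and its shadows, the difference images show changes only at the three flipped tags. The bins, stone, jar, driver and tag 3 are unchanged.

```bash
python3 -c "
from bench import r
print(r.hand_in())"
```

```text
the job is handed in; nothing more can be done
None
```

The tags now match the bins: both full bins show the disc and both nearly empty bins show the cross. I handed the job in at about 16 s, well within the 64 s limit; no verdict was reported.

- **Moves:** Counting from the robot's left, I turned tag 1 (empty bin) from disc to cross, and tags 2 and 4 (full bins) from cross to disc. Each was pushed over with the shut fingertips along the tag's arc. Tag 3 was already right and I left it alone.
- **Last checks:** Both cameras show the three turned tags lying over to the correct side. Before-and-after difference images show changes only at those tags, apart from the robot and shadows, so the bins, stone, jar and driver did not visibly move. The force readings I got after each move were about 1.5 N or less, and at hand-in the gripper was clear of everything.
- **Not measured or slightly off:** I judged the tags to be on their stops from the pictures and did not measure their angles. Some early overlay points were a few millimetres off in the scene view, but this did not affect the pushes.

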